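# Shut and bolt the meal carrier

### The arm

A 6-joint arm with a two-finger parallel gripper is mounted at the origin on the work surface. World frame = base frame: x ahead of the robot, y to its left, z up, the work surface at z = 0. Lengths are in m, angles in rad, forces in N, time in s.
With the tool pointing down it reaches from about 0.275 to 0.85 m from the base axis. Payload 19 kg.
Tool frame: the origin (TCP) lies at the very end of the fingers, on their centre line; the grasp point (between the pads) lies 19 mm behind it; z points along the fingers, x is the direction in which the jaws open and shut, and the axes are right-handed (so a half turn about z gives the same grasp; the last joint's range is limited). The gripper opens to 85 mm and grips with 20 to 120 N. Pads are 22 mm wide; open, the fingers measure 114 mm over their backs; the gripper's body (76 mm by 85 mm) begins 54 mm behind the grasp point. The pads swing forward as they close: fully open they stand 13 mm farther back than shut.
Start: joints at [-1.335, 0.15, 1.437, -0, 1.554, -0.134], TCP at [0.208, -0.536, 0.231] pointing down, gripper open.
Joint ranges: [-2.8, 2.8], [-0.68, 2.1], [0.12, 2.68], [-1.39, 4.53], [0.16, 2.79], [-2.81, 2.81]. Speed limits (rad/s): [1.89, 1.89, 2.22, 3.01, 3.01, 3.01].

### API

Orientations are given as a unit quaternion [w, x, y, z].
In Python, from rig import readout, imaging, close_job gives the robot as it stands. The module is installed in compiled form; this text tells all that it offers.
- The arm moves only by the tool servo_tool, never from a script. Its argument "steps" is a list of rows, each an object with "jaw": the finger opening in mm, from 0 to 85.4; "linear": the shift along the tool's x, y, z in mm, a list of three; "dr": the turn, a rotation vector about the tool's x, y, z in rad, a list of three. In form: [{"jaw": jaw, "linear": [tx, ty, tz], "dr": [ax, ay, az]}, ...]. A call has 1 to 10 rows; each row is the pose to reach, as a shift and turn from the pose commanded when the call began, along the tool's axes at that moment; what a row does not reach only later rows make up. A row lasts 1/12 s, in which the tool goes at most 41.7 mm and 7.16 degrees, less where a joint would pass 70% of its speed; a pose out of reach is approached as far as the arm can. A call with a gripper value outside its range is refused whole. The fingers move at their own pace and stop on an object; "newtons" is the grip in N (left out, the last holds). Time passes only in rows, so rows that repeat a pose let the fingers close. It gives the time, the measured TCP pose, the force and the opening at its end, in the units of the state.
- readout.get_obs(): the state, without advancing time (a new reading comes with each control period).
- imaging.snapshot(name): name is "side" or "top" or "wrist"; returns (picture, depth): 384x512x3 uint8, red, green, blue; 384x512 float32, m along the optical axis (not along the pixel's ray), 0 where there is no reading.
- imaging.get_calibration(name): a dict with "intrinsics" (3x3 intrinsics, pixels), "pose" (4x4, takes a point from camera to world coordinates). Camera axes: x right, y down, z forward; pixel columns grow to the right and rows downward; lengths in m; the calibration is good to about 2 mm. A picture is of the moment at which its call begins: read the wrist's pose just before it. get_calibration takes no time and is no camera call; for the wrist camera it gives the pose at the moment of the call.
- close_job(): hands the job in, once; it reports no verdict.
The state is a dict: "time": time; "qpos": joint angles; "joint_velocities": joint speeds; "tau": joint torques, N m; "eef_pos": TCP position; "eef_rot": TCP orientation; "contact_force": force on the tool from outside, world axes, zero at the start; "ft_torque": the same for the moment, N m; "gripper_width": opening from 0.0 (shut) to 1.0 (fully open).
Only numpy, scipy, OpenCV 4.12 (cv2) and the standard library are available. Lean on these libraries where they do the work, as an engineer would, in place of code of your own. Each camera call takes 0.05 s, during which the arm holds its last target.

### The job

The packed meal carrier is ready to go: with the fingertips, first push its white lid down until it is fully shut, then push the red bolt along the front fully home so that it covers the lid's tongue, and leave the robot clear. Nothing is gripped or lifted: do not take the lid between the fingers or raise it, and leave the tubs, jar, trays and spoon around it where they stand.

Things in the scene. Friction and masses are not known exactly. Their poses are not given: they have to be found in the camera images.
- carrier: blue open-topped box fixed to the table, 220 (x) x 340 (y) x 120 mm high, 14 mm walls, three foil trays inside. Origin: centre of its underside, on the table; z up, front is its -x side (towards the robot at yaw 0), +y its left. A white lid is hinged on the far rim, along y at x = 110, z = 120 mm; a red bolt slides on the front face.
- lid (a joint): lid angle, rad: 0 shut on the rim, grows as it swings up; starts part open at 0.7 to 1.1, leaning over towards the front. A stiff hinge (about 1 N m) holds it at any angle: it does not fall and must be pushed all the way (2 to 10 N near its front edge).
- lid_edge (a point): middle of the lid's front (free) edge, half-way through its thickness; x along the lid towards the hinge, y along the edge, z out of its upper face. The lid is a flat white panel, 225 mm from hinge line to front edge, 344 wide, 12 thick, underside through the hinge line: shut, its top is 132 mm above the table. The small steel tongue below this edge collides with nothing.
- bolt (a joint): travel of the bolt, m: 0 withdrawn to the right, 0.07 fully home (hard stop) over the lid's tongue; starts at 0 to 0.02. A red bar, 100 mm along the carrier's y, 28 x 28 mm across, sliding to the carrier's +y; friction about 2.5 N, stays where it is left. In the carrier's frame it spans x -144 to -116, z 103 to 131 and, at value 0, y -150 to -50 mm.
- bolt_end (a point): centre of the bolt's right-hand end face (28 x 28 mm, looking to the carrier's -y), the face to push; moves with the bolt. Axes as the carrier's.
- ledge (a point): centre of the top of the dark steel ledge under the bolt, 102 mm above the table, 36 mm (x) x 120 mm (y), reaching 15 mm past the withdrawn bolt's right end. A dark keeper block stands left of the bolt's travel. Axes as the carrier's.
- tub1: soup tub, white with a green band, lidded, 96 mm diameter, 77 mm high, loose; origin at the centre of its underside. Bystander.
- tub2: soup tub, white with a green band, lidded, 96 mm diameter, 77 mm high, loose; origin at the centre of its underside. Bystander.
- tub3: soup tub, white with a yellow band, lidded, 96 mm diameter, 77 mm high, loose; origin at the centre of its underside. Bystander.
- jar: amber jar with a green cap, 84 mm diameter, 100 mm high, loose; origin at the centre of its underside. Bystander.
- tray1: empty foil tray, 150 x 120 x 45 mm high, loose, light; origin at the centre of its underside. Bystander.
- tray2: empty foil tray, 150 x 120 x 45 mm high, loose, light; origin at the centre of its underside. Bystander.
- spoon: serving spoon, 200 mm long, lying on the table along its own x, loose. Bystander.

How it is judged:
By the outcome, as a careful person would: the job done as asked, in the order asked, and still so for the second after the job is handed in, with the robot touching nothing.
It also fails if it takes over 45 s, if anything falls off the work surface, if the arm or the gripper's body presses on something with over 40 N, if the wrist force passes 120 N, or if a joint passes its speed limit or range.

## Working session

There is one attempt and no reset: what is moved stays moved. The work goes in short steps, Python scripts to look and compute and a tool call to move; the robot and the scene stay as the last step left them, time stands still between calls to the robot, and variables do not carry over. Pictures are saved under pics/ and viewed, and the job is handed in when it is done.

Besides the shell and the picture viewer there is one more tool, called after "Request:" by a JSON object that holds its "method" and its "body". servo_tool: Moves the arm, as the interface text tells. Its arguments: {"type":"object","properties":{"steps":{"type":"array","items":{"type":"object","properties":{"jaw":{"type":"number"},"linear":{"type":"array","items":{"type":"number"}},"dr":{"type":"array","items":{"type":"number"}}}}},"newtons":{"type":"number"}},"required":["steps"]}

```bash
mkdir -p pics; python3 - <<'E'
from rig import readout, imaging
import cv2, numpy as np
o=readout.get_obs(); print(o['time'],o['eef_pos'],o['eef_rot'],o['gripper_width'])
for n in ['top','side']:
    p,d=imaging.snapshot(n); cv2.imwrite(f'pics/{n}0.png',p[:,:,::-1]); c=imaging.get_calibration(n)
    np.savez(f'{n}0.npz',p=p,d=d,K=c['intrinsics'],T=c['pose']); print(n,c['intrinsics'],c['pose'])
E
```

```text
0.0 [ 0.20775158 -0.53590182  0.23068593] [-4.21953880e-04  8.25058499e-01 -5.65046996e-01 -4.31801185e-04] 1.0021096499903852
top [[485.9004546    0.         252.8243504 ]
 [  0.         485.9004546  190.59939047]
 [  0.           0.           1.        ]] [[ 0.02806488 -0.99348464  0.11045649  0.41042877]
 [-0.9995347  -0.02921175 -0.00877809  0.05287867]
 [ 0.01194752 -0.11015874 -0.9938422   1.62875814]
 [ 0.          0.          0.          1.        ]]
side [[389.4941628    0.         255.80563543]
 [  0.         389.4941628  191.99829546]
 [  0.           0.           1.        ]] [[-0.881693   -0.22777759  0.41320071  0.02123637]
 [-0.47153781  0.45586183 -0.75487886  1.06182843]
 [-0.01641795 -0.86041116 -0.50933593  0.81565452]
 [ 0.          0.          0.          1.        ]]
```

View pics/top0.png

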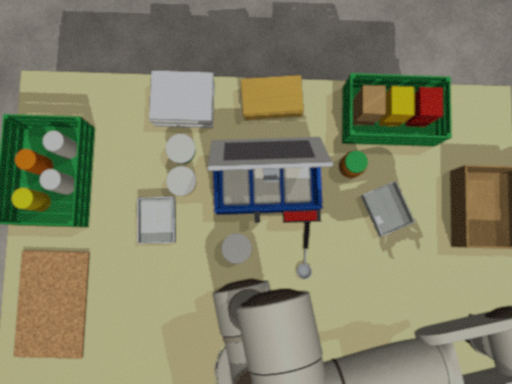

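View pics/side0.png

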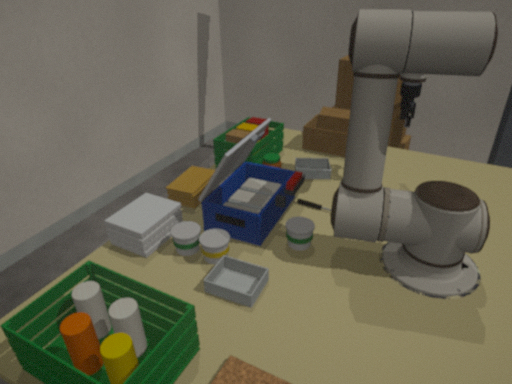

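```bash
cat > h.py <<'E'
import numpy as np,cv2
def cloud(d,K,T):
    v,u=np.mgrid[:d.shape[0],:d.shape[1]]
    P=np.stack([(u-K[0,2])/K[0,0]*d,(v-K[1,2])/K[1,1]*d,d],-1)
    W=P@T[:3,:3].T+T[:3,3]; W[d==0]=np.nan
    return W
E
python3 - <<'E'
from h import *
f=np.load('top0.npz'); W=cloud(f['d'],f['K'],f['T']); p=f['p'].astype(int)
r,g,b=p[...,0],p[...,1],p[...,2]
roi=np.zeros(r.shape,bool); roi[125:228,200:340]=1
red=roi&(r>120)&(g<60)&(b<60); 
R=W[red]; R=R[~np.isnan(R[:,0])]; print('red n',len(R),R.min(0),R.max(0)); print('z',np.percentile(R[:,2],[5,50,95]))
t=R[R[:,2]>.12]; print('redtop',t.min(0),t.max(0),cv2.minAreaRect(t[:,:2].astype(np.float32)))
blue=roi&(b>90)&(r<60)&(b>g+30)
B=W[blue]; B=B[(B[:,2]>.112)&(B[:,2]<.128)]; print('rim',len(B),cv2.minAreaRect(B[:,:2].astype(np.float32)),np.median(B[:,2]))
print(cv2.boxPoints(cv2.minAreaRect(B[:,:2].astype(np.float32))))
# lid
L=W[roi&(W[...,2]>.16)]; 
L=L[~np.isnan(L[:,0])]; print('lid',len(L),L.min(0),L.max(0))
c=L.mean(0); s,vv=np.linalg.svd(L-c,full_matrices=False)[1:]; print(c,s,vv)
top=L[L[:,2]>L[:,2].max()-.02]; print('edge',top.min(0),top.max(0))
for name,(v,u) in dict(tub_f=(248,236),t1=(148,180),t2=(180,181),jar=(162,353)).items(): print(name,W[v,u])
sp=W[215:280,290:320]; print
E
python3 - <<'E'
import cv2
a=cv2.imread('pics/top0.png')[120:290,190:350]; cv2.imwrite('pics/top0z.png',cv2.resize(a,None,fx=3.5,fy=3.5))
E
```

```text
red n 251 [ 0.48865909 -0.1548021   0.12203752] [ 0.51947211 -0.06147135  0.13888436]
z [0.12517751 0.1311214  0.13600024]
redtop [ 0.48865909 -0.1548021   0.12203752] [ 0.51947211 -0.06147135  0.13888436] ((0.5038557052612305, -0.10839661955833435), (0.02528831548988819, 0.09426649659872055), 3.855971574783325)
rim 607 ((0.5829448699951172, -0.0058628469705581665), (0.1291740983724594, 0.33408111333847046), 3.7790117263793945) 0.11944257160373573
[[ 0.50748885  0.15655768]
 [ 0.52950764 -0.17679703]
 [ 0.6584009  -0.16828337]
 [ 0.6363821   0.16507134]]
lid 3357 [ 0.58190721 -0.1742194   0.16019027] [0.73894096 0.17455829 0.331322  ]
[6.64681280e-01 4.24621622e-04 2.58247966e-01] [5.53453467 3.47884723 0.36406464] [[ 6.27856380e-02 -9.98026825e-01  6.48849561e-04]
 [ 5.67381530e-01  3.51589750e-02 -8.22704106e-01]
 [ 8.21057954e-01  5.20221474e-02  5.68469465e-01]]
edge [ 0.58190721 -0.1742194   0.31133268] [0.64470979 0.16812254 0.331322  ]
tub_f [0.39830085 0.08733187 0.07810707]
t1 [0.71387571 0.27822853 0.08135182]
t2 [0.61053875 0.27116957 0.07577655]
jar [ 0.68113701 -0.27734257  0.10275641]
```

View pics/top0z.png

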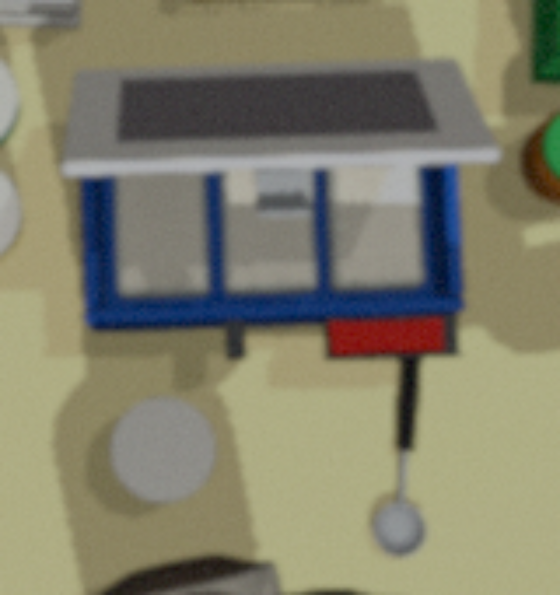

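Request:
{"method": "servo_tool", "body": {"steps": [{"jaw": 0,"linear": [0,0,-40],"dr": [0,0,0.1]},{"jaw": 0,"linear": [0,0,-80],"dr": [0,0,0.2]},{"jaw": 0,"linear": [0,0,-120],"dr": [0,0,0.304]},{"jaw": 0,"linear": [0,0,-160],"dr": [0,0,0.304]},{"jaw": 0,"linear": [0,0,-200],"dr": [0,0,0.304]},{"jaw": 0,"linear": [0,0,-200],"dr": [0,0,0.304]},{"jaw": 0,"linear": [0,0,-200],"dr": [0,0,0.304]}], "newtons": 60}}

```text
time: 0.68
eef_pos: [0.2079, -0.5365, 0.4332]
eef_rot: [0.001, 0.73, -0.683, 0.001]
contact_force: [-0.1, 0.1, -2.0]
gripper_width: 0.009
```

Request:
{"method": "servo_tool", "body": {"steps": [{"jaw": 0,"linear": [-28,-26,0],"dr": [0,0,0]},{"jaw": 0,"linear": [-56,-52,0],"dr": [0,0,0]},{"jaw": 0,"linear": [-84,-78,0],"dr": [0,0,0]},{"jaw": 0,"linear": [-112,-104,0],"dr": [0,0,0]},{"jaw": 0,"linear": [-140,-130,0],"dr": [0,0,0]},{"jaw": 0,"linear": [-168,-156,0],"dr": [0,0,0]},{"jaw": 0,"linear": [-196,-182,0],"dr": [0,0,0]},{"jaw": 0,"linear": [-224,-208,0],"dr": [0,0,0]},{"jaw": 0,"linear": [-252,-234,0],"dr": [0,0,0]},{"jaw": 0,"linear": [-280,-260,0],"dr": [0,0,0]}]}}

```text
time: 1.52
eef_pos: [0.4495, -0.2378, 0.43]
eef_rot: [0.0, 0.73, -0.683, -0.001]
contact_force: [-0.6, -0.7, 0.3]
gripper_width: -0.001
```

Request:
{"method": "servo_tool", "body": {"steps": [{"jaw": 0,"linear": [-28,-26,0],"dr": [0,0,0]},{"jaw": 0,"linear": [-56,-52,0],"dr": [0,0,0]},{"jaw": 0,"linear": [-84,-78,0],"dr": [0,0,0]},{"jaw": 0,"linear": [-112,-104,0],"dr": [0,0,0]},{"jaw": 0,"linear": [-140,-130,0],"dr": [0,0,0]},{"jaw": 0,"linear": [-168,-156,0],"dr": [0,0,0]},{"jaw": 0,"linear": [-196,-182,0],"dr": [0,0,0]},{"jaw": 0,"linear": [-225,-207,0],"dr": [0,0,0]},{"jaw": 0,"linear": [-225,-207,0],"dr": [0,0,0]},{"jaw": 0,"linear": [-225,-207,0],"dr": [0,0,0]}]}}

```text
time: 2.35
eef_pos: [0.6414, 0.0001, 0.4286]
eef_rot: [0.001, 0.731, -0.683, -0.002]
contact_force: [-0.7, -0.6, -1.6]
gripper_width: -0.001
```

```bash
python3 - <<'E'
from rig import readout, imaging
from h import *
o=readout.get_obs(); print(o['time'],o['eef_pos'],o['eef_rot'],o['contact_force'],o['qpos'])
for n in ['wrist','side']:
    c=imaging.get_calibration(n); p,d=imaging.snapshot(n); cv2.imwrite(f'pics/{n}1.png',p[:,:,::-1])
    np.savez(f'{n}1.npz',p=p,d=d,K=c['intrinsics'],T=c['pose'])
E
```

```text
2.35 [6.41434599e-01 8.80408036e-05 4.28641558e-01] [ 0.00111813  0.73087622 -0.68250721 -0.00161502] [-0.66073285 -0.55634096 -1.60864163] [-1.19933406e-01  3.25302636e-01  8.28256726e-01  1.10600042e-04
  1.99196060e+00  1.38249036e+00]
```

View pics/wrist1.png

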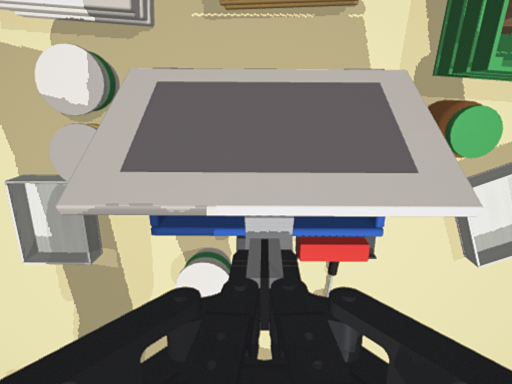

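View pics/side1.png

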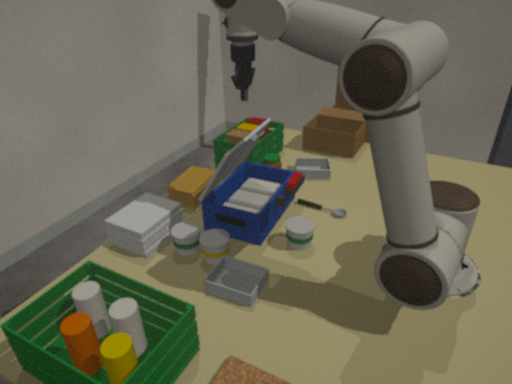

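```bash
python3 - <<'E'
from h import *
f=np.load('wrist1.npz'); W=cloud(f['d'],f['K'],f['T']); p=f['p'].astype(int)
r,g,b=p[...,0],p[...,1],p[...,2]
m=np.zeros(r.shape,np.uint8); cv2.fillPoly(m,[np.array([[130,75],[405,75],[470,200],[70,200]])],1)
L=W[m>0]; L=L[~np.isnan(L[:,0])&(L[:,2]>.1)]
for _ in range(3):
    c=L.mean(0); n=np.linalg.svd(L-c,full_matrices=False)[2][2]; n*=np.sign(n[2]); e=(L-c)@n; L=L[abs(e)<.006]
print('plane',c,n,'theta',np.arccos(n[2]),'yaw',np.arctan2(n[1],n[0]),e.std())
for u,v in [(100,203),(180,205),(260,205),(350,205),(440,205),(140,73),(260,73),(400,73)]: print(u,v,W[v,u])
red=(r>150)&(g<80)&(b<80); R=W[red]; R=R[(R[:,2]>.1)&(R[:,0]<.56)]
print('bolt z',np.percentile(R[:,2],[5,50,95])); t=R[R[:,2]>.125]; q=cv2.minAreaRect(t[:,:2].astype(np.float32)); print(q,cv2.boxPoints(q))
blue=(b>120)&(r<70); B=W[blue]; B=B[(B[:,2]>.112)&(B[:,2]<.127)]; q=cv2.minAreaRect(B[:,:2].astype(np.float32)); print('rim',len(B),np.median(B[:,2]),q,cv2.boxPoints(q))
E
```

```text
plane [ 0.67348418 -0.00258984  0.24413347] [0.85008527 0.05418792 0.52384989] theta 1.0194319691491673 yaw 0.06365797288257917 0.0006596872573797031
100 203 [0.62092323 0.13017663 0.31481153]
180 205 [0.62418786 0.06586122 0.31659018]
260 205 [0.62832995 0.00229129 0.31609427]
350 205 [ 0.63309887 -0.06943849  0.31581813]
440 205 [ 0.63779565 -0.14148169  0.31526385]
140 73 [0.72698565 0.15618773 0.13863257]
260 73 [0.73685771 0.01141475 0.13751159]
400 73 [ 0.74846398 -0.15854958  0.13589428]
bolt z [0.12944299 0.13074628 0.13210445]
((0.5021632313728333, -0.11074721068143845), (0.027030568569898605, 0.09941884875297546), 3.3900039196014404) [[ 0.48573217 -0.06192396]
 [ 0.491611   -0.16116884]
 [ 0.51859426 -0.15957046]
 [ 0.51271546 -0.06032558]]
rim 1432 0.11941797848154626 ((0.5298129320144653, -0.011901810765266418), (0.028925061225891113, 0.33275705575942993), 4.2379045486450195) [[ 0.5030949   0.15295306]
 [ 0.5276849  -0.17889419]
 [ 0.55653095 -0.17675668]
 [ 0.53194094  0.15509057]]
```

Request:
{"method": "servo_tool", "body": {"steps": [{"jaw": 0,"linear": [0,-19,35],"dr": [0,0,0]},{"jaw": 0,"linear": [0,-19,70],"dr": [0,0,0]},{"jaw": 0,"linear": [0,-19,100],"dr": [0,0,0]},{"jaw": 0,"linear": [0,-10,120],"dr": [0,0,0]},{"jaw": 0,"linear": [0,-8,128],"dr": [0,0,0]},{"jaw": 0,"linear": [0,12,139],"dr": [0,0,0]},{"jaw": 0,"linear": [0,30,153],"dr": [0,0,0]},{"jaw": 0,"linear": [0,30,153],"dr": [0,0,0]}]}}

```text
time: 3.12
eef_pos: [0.6081, -0.0043, 0.2778]
eef_rot: [0.0, 0.73, -0.684, -0.0]
contact_force: [-0.1, 0.2, -0.2]
gripper_width: 0.0
```

```bash
python3 - <<'E'
from rig import readout, imaging
from h import *
o=readout.get_obs(); print(o['time'],o['eef_pos'],o['contact_force'])
for n in ['wrist','side']:
    c=imaging.get_calibration(n); p,d=imaging.snapshot(n); cv2.imwrite(f'pics/{n}2.png',p[:,:,::-1])
E
```

```text
3.1167 [ 0.60809315 -0.00427475  0.27776895] [-0.11096613  0.15033534 -0.18525289]
```

View pics/wrist2.png

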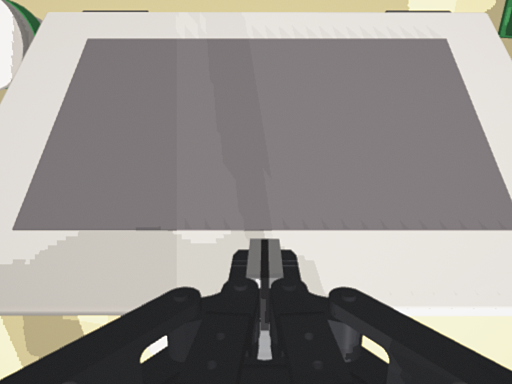

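View pics/side2.png

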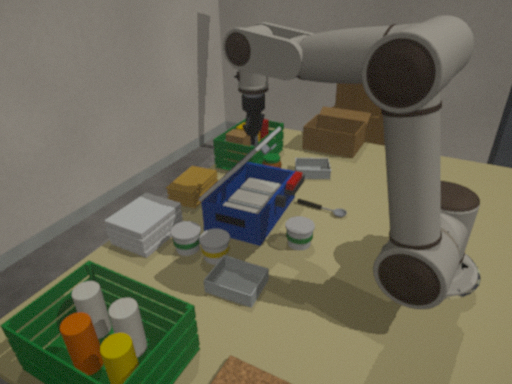

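Request:
{"method": "servo_tool", "body": {"steps": [{"jaw": 0,"linear": [0,14,14],"dr": [0,0,0]},{"jaw": 0,"linear": [0,28,30],"dr": [0,0,0]},{"jaw": 0,"linear": [0,40,47],"dr": [0,0,0]},{"jaw": 0,"linear": [0,50,65],"dr": [0,0,0]},{"jaw": 0,"linear": [0,58,83],"dr": [0,0,0]},{"jaw": 0,"linear": [0,64,103],"dr": [0,0,0]},{"jaw": 0,"linear": [0,68,118],"dr": [0,0,0]},{"jaw": 0,"linear": [0,69,128],"dr": [0,0,0]},{"jaw": 0,"linear": [0,69,128],"dr": [0,0,0]}]}}

```text
time: 3.97
eef_pos: [0.5422, -0.0083, 0.1497]
eef_rot: [0.0, 0.73, -0.684, -0.0]
contact_force: [0.1, -0.7, -1.2]
gripper_width: -0.001
```

Request:
{"method": "servo_tool", "body": {"steps": [{"jaw": 0,"linear": [0,1,7],"dr": [0,0,0]},{"jaw": 0,"linear": [0,1,13],"dr": [0,0,0]},{"jaw": 0,"linear": [0,1,17],"dr": [0,0,0]},{"jaw": 0,"linear": [0,1,19],"dr": [0,0,0]},{"jaw": 0,"linear": [0,1,20],"dr": [0,0,0]},{"jaw": 0,"linear": [0,1,20],"dr": [0,0,0]}]}}

```text
time: 4.47
eef_pos: [0.5413, -0.0082, 0.1319]
eef_rot: [-0.0, 0.73, -0.683, 0.001]
contact_force: [-6.7, -1.5, 17.4]
gripper_width: 0.002
```

Request:
{"method": "servo_tool", "body": {"steps": [{"jaw": 0,"linear": [0,0,1],"dr": [0,0,0]},{"jaw": 0,"linear": [0,0,2],"dr": [0,0,0]},{"jaw": 0,"linear": [0,0,2],"dr": [0,0,0]}]}}

```text
time: 4.72
eef_pos: [0.5413, -0.0083, 0.1316]
eef_rot: [-0.001, 0.73, -0.683, 0.001]
contact_force: [-17.8, 0.4, 43.0]
gripper_width: -0.0
```

Request:
{"method": "servo_tool", "body": {"steps": [{"jaw": 0,"linear": [0,0,-25],"dr": [0,0,0]},{"jaw": 0,"linear": [0,0,-60],"dr": [0,0,0]},{"jaw": 0,"linear": [35,10,-80],"dr": [0,0,0]},{"jaw": 0,"linear": [72,20,-80],"dr": [0,0,0]},{"jaw": 0,"linear": [109,30,-80],"dr": [0,0,0]},{"jaw": 0,"linear": [146,40,-80],"dr": [0,0,0]},{"jaw": 0,"linear": [180,48,-80],"dr": [0,0,0]},{"jaw": 0,"linear": [193,48,-80],"dr": [0,0,0]},{"jaw": 0,"linear": [193,48,-80],"dr": [0,0,0]}]}}

```text
time: 5.47
eef_pos: [0.5054, -0.2066, 0.2081]
eef_rot: [0.0, 0.729, -0.685, 0.0]
contact_force: [-0.4, 0.1, 0.1]
gripper_width: 0.003
```

```bash
python3 - <<'E'
from rig import readout, imaging
from h import *
o=readout.get_obs(); print(o['time'],o['eef_pos'],o['contact_force'])
C=np.array([.6255,-.006]);y=.065;ex=np.array([np.cos(y),np.sin(y)]);ey=np.array([-ex[1],ex[0]])
e=o['eef_pos'][:2]-C; print('tcp carrier',e@ex,e@ey)
for n in ['wrist','top']:
    c=imaging.get_calibration(n); p,d=imaging.snapshot(n); cv2.imwrite(f'pics/{n}3.png',p[:,:,::-1])
    W=cloud(d,c['intrinsics'],c['pose']);r,g,b=[p[...,i].astype(int) for i in range(3)]
    R=W[(r>120)&(g<60)&(b<60)]; R=R[(R[:,2]>.12)&(R[:,2]<.14)&(abs(R[:,0]-.5)<.06)]
    if len(R): 
        q=np.c_[(R[:,:2]-C)@ex,(R[:,:2]-C)@ey]; print(n,'bolt',len(R),np.percentile(q,[1,99],axis=0),np.median(R[:,2]))
    X=np.c_[((W[...,:2]-C)@ex).ravel(),((W[...,:2]-C)@ey).ravel(),W[...,2].ravel()]
    for x in (-.105,-.05,0,.05,.1):
        for yy in (-.1,0.1):
            s=X[(abs(X[:,0]-x)<.006)&(abs(X[:,1]-yy)<.01)&(X[:,2]>.05)&(X[:,2]<.17)]; print(n,x,yy,len(s),np.median(s[:,2]) if len(s) else None)
E
```

```text
5.4667 [ 0.50541447 -0.20657042  0.20814454] [-0.39111494  0.07555189  0.132588  ]
tcp carrier -0.13285984108524512 -0.19234679780577724
wrist bolt 5297 [[-0.14381891 -0.14515396]
 [-0.11779789 -0.04849889]] 0.13076904448322837
wrist -0.105 -0.1 538 0.13175416882339022
wrist -0.105 0.1 0 None
wrist -0.05 -0.1 683 0.13281553673349916
wrist -0.05 0.1 0 None
wrist 0 -0.1 0 None
wrist 0 0.1 0 None
wrist 0.05 -0.1 0 None
wrist 0.05 0.1 0 None
wrist 0.1 -0.1 0 None
wrist 0.1 0.1 0 None
top bolt 246 [[-0.14221782 -0.14039378]
 [-0.11755863 -0.04447738]] 0.13087363169689603
top -0.105 -0.1 21 0.13098083349809375
top -0.105 0.1 28 0.1323155117826207
top -0.05 -0.1 24 0.13291052706657847
top -0.05 0.1 24 0.1342119000030929
top 0 -0.1 27 0.1330841150202573
top 0 0.1 24 0.13239905512427763
top 0.05 -0.1 24 0.1343058497857047
top 0.05 0.1 25 0.1332284850127785
top 0.1 -0.1 22 0.1334473111624752
top 0.1 0.1 23 0.13229398115983093
```

View pics/wrist3.png

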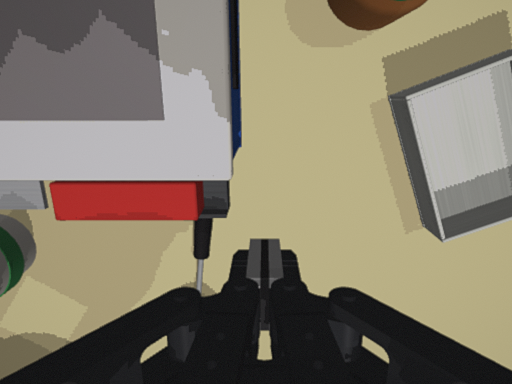

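View pics/top3.png

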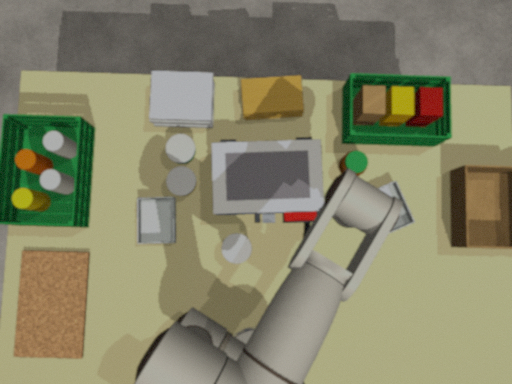

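Request:
{"method": "servo_tool", "body": {"steps": [{"jaw": 0,"linear": [0,1,35],"dr": [0,0,0]},{"jaw": 0,"linear": [0,1,70],"dr": [0,0,0]},{"jaw": 0,"linear": [0,1,92],"dr": [0,0,0]},{"jaw": 0,"linear": [0,1,97],"dr": [0,0,0]},{"jaw": 0,"linear": [-15,1,97],"dr": [0,0,0]},{"jaw": 0,"linear": [-28,1,97],"dr": [0,0,0]},{"jaw": 0,"linear": [-38,1,97],"dr": [0,0,0]},{"jaw": 0,"linear": [-48,1,97],"dr": [0,0,0]},{"jaw": 0,"linear": [-48,1,97],"dr": [0,0,0]}]}}

```text
time: 6.32
eef_pos: [0.5019, -0.154, 0.1126]
eef_rot: [-0.0, 0.731, -0.683, 0.001]
contact_force: [-0.7, -0.5, -0.3]
gripper_width: -0.003
```

Request:
{"method": "servo_tool", "body": {"steps": [{"jaw": 0,"linear": [-10,0,0],"dr": [0,0,0]},{"jaw": 0,"linear": [-20,0,0],"dr": [0,0,0]},{"jaw": 0,"linear": [-30,0,0],"dr": [0,0,0]},{"jaw": 0,"linear": [-34,0,0],"dr": [0,0,0]},{"jaw": 0,"linear": [-34,0,0],"dr": [0,0,0]}]}}

```text
time: 6.73
eef_pos: [0.4991, -0.1209, 0.1113]
eef_rot: [-0.0, 0.73, -0.683, -0.0]
contact_force: [-0.2, 0.8, 0.2]
gripper_width: 0.0
```

```bash
cat > look.py <<'E'
import sys
from rig import readout, imaging
from h import *
k=sys.argv[1]
o=readout.get_obs(); print(o['time'],o['eef_pos'],o['contact_force'])
C=np.array([.6255,-.006]);y=.065;ex=np.array([np.cos(y),np.sin(y)]);ey=np.array([-ex[1],ex[0]])
e=o['eef_pos'][:2]-C; print('tcp carrier',e@ex,e@ey)
for n in sys.argv[2:]:
    c=imaging.get_calibration(n); p,d=imaging.snapshot(n); cv2.imwrite(f'pics/{n}{k}.png',p[:,:,::-1])
    W=cloud(d,c['intrinsics'],c['pose']);r,g,b=[p[...,i].astype(int) for i in range(3)]
    R=W[(r>120)&(g<60)&(b<60)]; R=R[(R[:,2]>.12)&(R[:,2]<.14)&(abs(R[:,0]-.5)<.06)]
    if len(R): 
        q=np.c_[(R[:,:2]-C)@ex,(R[:,:2]-C)@ey]; print(n,'bolt',len(R),np.percentile(q,[1,99],axis=0),np.median(R[:,2]))
    X=np.c_[((W[...,:2]-C)@ex).ravel(),((W[...,:2]-C)@ey).ravel(),W[...,2].ravel()]
    for x in (-.105,-.05,.05,.1):
        for yy in (-.1,0.1):
            s=X[(abs(X[:,0]-x)<.006)&(abs(X[:,1]-yy)<.01)&(X[:,2]>.05)&(X[:,2]<.17)]
            if len(s): print(n,x,yy,len(s),np.median(s[:,2]))
E
python3 look.py 4 wrist
```

```text
6.7333 [ 0.49909983 -0.12091733  0.11133945] [-0.22960375  0.76361826  0.19839905]
tcp carrier -0.13359760797334386 -0.10646442239045639
wrist bolt 12640 [[-0.14361882 -0.09070398]
 [-0.11740932  0.00105735]] 0.13081014107888023
wrist -0.105 -0.1 1523 0.13189352083951178
wrist -0.05 -0.1 2305 0.13290742664371274
```

View pics/wrist4.png

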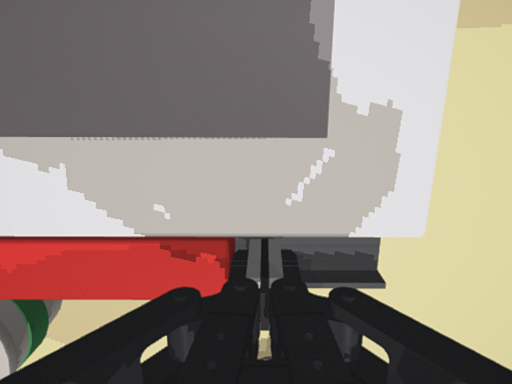

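Request:
{"method": "servo_tool", "body": {"steps": [{"jaw": 0,"linear": [-6,0,0],"dr": [0,0,0]},{"jaw": 0,"linear": [-12,0,0],"dr": [0,0,0]},{"jaw": 0,"linear": [-16,0,0],"dr": [0,0,0]},{"jaw": 0,"linear": [-18,0,0],"dr": [0,0,0]},{"jaw": 0,"linear": [-19,0,0],"dr": [0,0,0]},{"jaw": 0,"linear": [-19,0,0],"dr": [0,0,0]}]}}

```text
time: 7.28
eef_pos: [0.4981, -0.106, 0.1115]
eef_rot: [0.002, 0.73, -0.684, 0.002]
contact_force: [0.3, -33.2, -4.9]
gripper_width: 0.001
```

Request:
{"method": "servo_tool", "body": {"steps": [{"jaw": 0,"linear": [10,0,0],"dr": [0,0,0]},{"jaw": 0,"linear": [30,0,0],"dr": [0,0,0]},{"jaw": 0,"linear": [40,0,-20],"dr": [0,0,0]},{"jaw": 0,"linear": [40,0,-60],"dr": [0,0,0]},{"jaw": 0,"linear": [40,0,-100],"dr": [0,0,0]},{"jaw": 0,"linear": [40,0,-140],"dr": [0,0,0]},{"jaw": 0,"linear": [40,30,-160],"dr": [0,0,0]},{"jaw": 0,"linear": [40,60,-160],"dr": [0,0,0]},{"jaw": 0,"linear": [40,60,-160],"dr": [0,0,0]}]}}

```text
time: 8.03
eef_pos: [0.438, -0.1467, 0.273]
eef_rot: [-0.0, 0.73, -0.684, 0.001]
contact_force: [-1.2, 0.2, -0.6]
gripper_width: -0.0
```

```bash
python3 look.py 5 wrist top side
```

```text
8.0333 [ 0.43799805 -0.1467366   0.2729972 ] [-1.18584938  0.2210827  -0.6387077 ]
tcp carrier -0.19624742872510684 -0.12826034763519065
wrist bolt 4095 [[-0.14427904 -0.07790477]
 [-0.11819212  0.01880549]] 0.13079418621600325
wrist -0.105 -0.1 404 0.13188824100027474
wrist -0.05 -0.1 3 0.13141591011964698
top bolt 233 [[-0.14095631 -0.07566579]
 [-0.11774983  0.01730613]] 0.13034259020473105
top -0.105 -0.1 23 0.1304497978639314
top -0.105 0.1 28 0.13383810925944495
top -0.05 -0.1 25 0.1321102269217369
top -0.05 0.1 24 0.13326905070217487
top 0.05 -0.1 25 0.13209816274641684
top 0.05 0.1 26 0.13197743388317684
top 0.1 -0.1 22 0.13370266008277598
top 0.1 0.1 22 0.13096173583774307
side bolt 98 [[-0.14468195 -0.06997137]
 [-0.12306191  0.02120699]] 0.13296676142081848
side -0.105 -0.1 8 0.13400091610158066
side -0.105 0.1 52 0.09132304753053688
side -0.05 -0.1 11 0.13519096240132877
side -0.05 0.1 12 0.1352921886650626
side 0.05 -0.1 7 0.13605345262701385
side 0.05 0.1 11 0.1357382090976258
side 0.1 -0.1 6 0.1344811046793708
side 0.1 0.1 12 0.1341305616697268
```

View pics/wrist5.png

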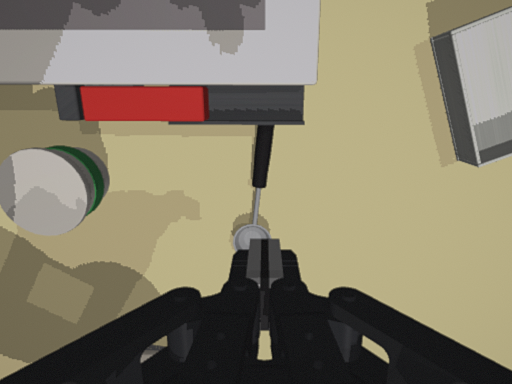

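View pics/side5.png

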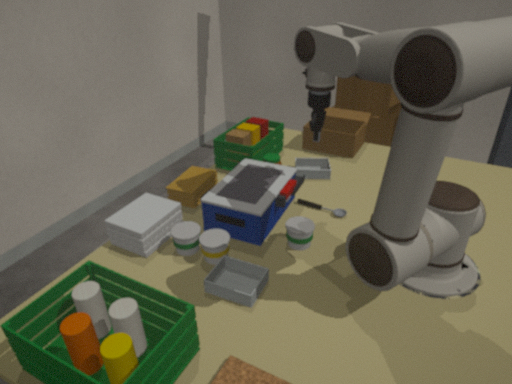

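```bash
python3 -c "
from rig import close_job
print(close_job())"
```

```text
the job is handed in; nothing more can be done
None
```

The lid is shut and the red bolt is fully home over its tongue. The robot stands clear, and I handed the job in at about 8.2 s of the 45 s allowed.

- **Lid:** I pushed it down with the closed fingertips along its hinge arc until it stopped at 131.6 mm with 43 N on it. The top camera then showed its upper face flat at about 130 to 134 mm (132 expected).
- **Bolt:** I pushed its right-hand end until it hit a hard stop at 33 N. In the wrist view it lies against the keeper, from about -78 to +19 mm along the carrier's y. Fully home would be -80 to +20 mm; the measured edges are trimmed by about 1 mm each.
- **Surroundings:** The tubs, jar, trays and spoon look unmoved in the last side and wrist pictures, and the force reading after retreating was about zero. I compared their positions by eye only.
- **Check that disagreed:** The side camera read the lid up to 4 mm too high (134 to 136 mm). It also gave one 91 mm reading at the front-left edge. I relied on the top and wrist cameras instead, because the side view is the most oblique one, with only a few pixels on the lid at most points.

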